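# Wake the drinks console and point at the blue touch-free sensor

### The job

Call for hot water at the coffee bar: press the white wake button on the console fully down and let it come back up, then point straight down at the blue sensor with the fingertips about 2 cm above its centre, and stay there for at least two full seconds without touching it. Then draw the hand up well clear, at least 15 cm from the sensor. Touch none of the three sensors, do not bring the fingers down over the orange or green one, grasp nothing, and leave the cup, pitcher and sugar jar where they stand.

Things in the scene. Friction and masses are not known exactly. Their poses are not given: they have to be found in the camera images.
- console: Fixed flat aluminium console, 170 mm (its x) by 270 mm (its y) and 30 mm high; origin at the centre of its underside, on the counter; z up, it may be turned a little about z. It carries the wake button near its robot-side edge (45 mm from its centre towards -x) and the row of three sensors along its far side (32 mm from its centre towards +x).
- wake_top (a point): Centre of the top of the wake button when up: a white round push button 34 mm across in a black housing 50 mm across and 12 mm high (the button stands 10 mm proud of it when up, 4 mm when down), on the console's robot-side half; this point is 52 mm above the counter and moves down with the button. z up.
- wake (a joint): Travel of the wake button: 0 up, 0.006 m fully down. A spring pushes it back; fully down takes 5 N.
- blue_top (a point): Centre of the flat top of the blue sensor: a fixed disc 48 mm across with a blue rim and a black lens 24 mm across in its middle; this point is the top of the lens, 40 mm above the counter. z is up. One of three alike but for colour, in a row on the console, 80 mm apart; which colour is where varies. It reads what is straight above it, midway between the two fingertips.
- orange_top (a point): Centre of the flat top of the orange sensor: a fixed disc 48 mm across with an orange rim and a black lens 24 mm across in its middle; this point is the top of the lens, 40 mm above the counter. z is up. One of three alike but for colour, in a row on the console, 80 mm apart; which colour is where varies. It reads what is straight above it, midway between the two fingertips.
- green_top (a point): Centre of the flat top of the green sensor: a fixed disc 48 mm across with a green rim and a black lens 24 mm across in its middle; this point is the top of the lens, 40 mm above the counter. z is up. One of three alike but for colour, in a row on the console, 80 mm apart; which colour is where varies. It reads what is straight above it, midway between the two fingertips.
- tap: Fixed steel swan-neck drinks tap on a drip tray 160 x 120 x 16 mm, 275 mm tall in all, about 0.29 m to the console's left (+y). Origin on the counter, under the tray; the spout ends 55 mm towards its -x, 190 mm up. Keep clear.
- cup: Loose white cup with a handle, 68 mm across, 60 mm high, on the drip tray under the spout; origin at the centre of its underside, z up. Leave alone.
- pitcher: Loose steel milk pitcher with a handle, about 84 mm across, 100 mm high, to the right of the console; origin at the centre of its underside, z up. Leave alone.
- sugar: Loose glass sugar jar with a wooden cap, 70 mm across, 100 mm high, beyond the console; origin at the centre of its underside, z up. Leave alone.
- blue: The blue sensor's disc itself, 48 mm across, 10 mm high; origin at the centre of its underside, on the console's top.
- orange: The orange sensor's disc itself, 48 mm across, 10 mm high; origin at the centre of its underside, on the console's top.
- green: The green sensor's disc itself, 48 mm across, 10 mm high; origin at the centre of its underside, on the console's top.

How it is judged (in metres and radians):
On the way, in this order (a step that is already met when the one before it is completed fails the run):
1. the fingers press the wake button down (at least 4.5 mm) (value of joint wake above 0.0045 m and contact force between the fingers and console above 0.5 N), for 0.05 s.
2. the wake button is back up and the fingers are off the console (value of joint wake below 0.0015 m and contact force between the fingers and console below 0.1 N), for 0.05 s.
3. the fingers point at the blue sensor from just above for two seconds: the grasp point stays within 22 mm of its centre sideways, 15 to 65 mm above it (horizontal distance between the grasp point and blue_top below 0.022 m and z of the grasp point in the frame of blue_top between 0.015 and 0.065 m and value of joint wake below 0.0015 m), for 1.9 s.
At the end, for the whole second after the job is handed in: The hand is clear of the blue sensor (grasp point over 130 mm away), the wake button is up (under 1.5 mm), and cup, pitcher and sugar jar stand upright and at rest within 12 mm of where they started (distance between the grasp point and blue_top above 0.13 m and value of joint wake below 0.0015 m and distance of each of cup, pitcher, sugar from where it was at the start of the episode below 0.012 m and linear speed of each of cup, pitcher, sugar below 0.02 m/s and angle between each of cup, pitcher, sugar's own z axis and vertical below 0.15 rad); the robot touches nothing.
It fails at once if a sensor is touched (contact force between anything else and blue above 0.3 N or contact force between anything else and orange above 0.3 N or contact force between anything else and green above 0.3 N).
It fails at once if the fingers are brought down over the orange or green sensor (grasp point within 22 mm sideways and under 50 mm above) ((horizontal distance between the grasp point and orange_top below 0.022 m and z of the grasp point in the frame of orange_top below 0.05 m) or (horizontal distance between the grasp point and green_top below 0.022 m and z of the grasp point in the frame of green_top below 0.05 m)).
It fails at once if the cup, pitcher or sugar jar is pushed, tipped or lifted (over 12 mm) (distance of any of cup, pitcher, sugar from where it was at the start of the episode above 0.012 m).
It also fails if it takes over 40 s, if anything falls off the work surface, if the arm or the gripper's body presses on something with over 40 N, if the wrist force passes 120 N, or if a joint passes its speed limit or range.

### The arm

A 6-joint arm with a two-finger parallel gripper is mounted at the origin on the work surface. World frame = base frame: x ahead of the robot, y to its left, z up, the work surface at z = 0. Lengths are in mm, angles in rad, forces in N, time in s.
With the tool pointing down it reaches from about 350 to 775 mm from the base axis. Payload 5.5 kg.
Tool frame: the origin (TCP) lies midway between the tips of the shut fingers; the grasp point (between the pads) lies 19 mm behind it; z points along the fingers, y is the line along which they close (so a half turn about z gives the same grasp; the last joint's range is limited). The gripper opens to 85 mm and grips with 20 to 120 N. Pads are 22 mm wide; open, the fingers measure 114 mm over their backs; the gripper's body (76 mm by 85 mm) begins 54 mm behind the grasp point. The pads swing forward as they close: fully open they stand 13 mm farther back than shut.
Start: joints at [-1.312, 0.313, 0.046, 1.304, 0, 1.431], TCP at [223.28, -529.925, 207.523] pointing down, gripper open.
Joint ranges: [-2.76, 2.76], [-0.86, 1.69], [-1.03, 1.26], [-2.2, 2.34], [-1.47, 1.5], [-3.14, 3.14]. Speed limits (rad/s): [2.57, 2.57, 3.14, 3.14, 3.14, 3.14].

### API

Orientations are given as a rotation vector (axis times angle).
In Python, from rig import env, get_image, camera_params, get_time, get_qpos, get_joint_vel, get_joint_torque, get_ee_pos, get_eef_rot, get_ft_force, get_wrist_torque, get_finger_gap, get_gripper_force gives the robot as it stands. The module is installed in compiled form; this text tells all that it offers. Calls block until the motion is done:
- env.reach(position, orientation): joint-space move of the TCP to a pose.
- env.servo_line(position, ori=None, vel=150, f_stop=None): straight line of the TCP; ori=None keeps the orientation; vel is the mean speed in mm/s. With f_stop (N) it stops when the force on the tool has changed by that much, and returns True; else False.
- env.goto_joints(angles): joint-space move.
- env.gripper_to(opening, grip_force=None): finger opening in mm; grip_force is the grip in N (None keeps the last); returns when the fingers have stopped.
- env.hold(seconds).
- env.inverse_kinematics(position, orientation): joint angles nearest the present ones, or None.
- get_image(name): name is "side" or "top" or "wrist"; returns (picture, depth): 480x640x3 uint8, red, green, blue; 480x640 float32, mm along the optical axis (not along the pixel's ray), 0 where there is no reading.
- camera_params(name): a dict with "K" (3x3 intrinsics, pixels), "pose" (4x4, takes a point from camera to world coordinates); the wrist camera has in their place "hand_eye" (4x4, takes a point from camera to tool coordinates, whose origin is the TCP and whose axes are the flange's). Camera axes: x right, y up, looking along -z (the intrinsics and any distortion apply to the point x, -y, -z); pixel columns grow to the right and rows downward; lengths in mm; the calibration is good to about 2 mm. The wrist camera is an equidistant fisheye: a pixel r from the principal point sees the ray r / f radians off the axis. A picture is of the moment at which its call begins: read the wrist's pose just before it. camera_params takes no time and is no camera call.
A pose or a line that the arm cannot do raises env.PlanningError and nothing moves.
- env.sign_off(): hands the job in; it is judged then, once.
Readings, each from a call of its own:
- get_time(): time.
- get_qpos(): joint angles.
- get_joint_vel(): joint speeds.
- get_joint_torque(): joint torques, N m.
- get_ee_pos(): TCP position.
- get_eef_rot(): TCP orientation.
- get_ft_force(): force on the tool from outside, world axes, zero at the start.
- get_wrist_torque(): the same for the moment, N m.
- get_finger_gap(): finger opening in mm.
- get_gripper_force(): force on a finger pad.
Only numpy, scipy, OpenCV 4.12 (cv2) and the standard library are available. Lean on these libraries where they do the work, as an engineer would, in place of code of your own. Each camera call takes 0.05 s, during which the arm holds its last target. There are 200 camera calls.

## Working session

There is one attempt and no reset: what is moved stays moved. The work goes in short steps, each a Python script; the robot and the scene stay as the last script left them, time stands still between calls to the robot, and variables do not carry over. Pictures are saved under pics/ and viewed, at most 10 in all, crops included, and the job is handed in when it is done.

```bash
mkdir -p pics
python3 - <<'E'
from rig import *
import cv2,numpy as np
for n in("top","side"):
    im,d=get_image(n);cv2.imwrite(f"pics/{n}0.png",im[:,:,::-1]);np.save(f"pics/{n}0.npy",d)
    p=camera_params(n);print(n,{k:np.round(np.array(v),3).tolist() for k,v in p.items() if not isinstance(v,str)})
print(get_time(),get_eef_rot(),camera_params("wrist"))
E
```

```text
top {'K': [[436.358, 0.0, 318.508], [0.0, 436.358, 236.53], [0.0, 0.0, 1.0]], 'pose': [[-0.027, 0.995, -0.099, 537.931], [-0.999, -0.029, -0.02, 5.723], [-0.022, 0.099, 0.995, 882.771], [0.0, 0.0, 0.0, 1.0]]}
side {'K': [[465.751, 0.0, 318.139], [0.0, 465.751, 239.971], [0.0, 0.0, 1.0]], 'pose': [[0.985, 0.132, -0.114, 516.338], [-0.174, 0.705, -0.687, -698.648], [-0.011, 0.697, 0.717, 780.586], [0.0, 0.0, 0.0, 1.0]]}
0.1 [-3.07775014e+00 -6.22004213e-01  1.54680334e-04] {'K': array([[371.64829954,   0.        , 319.43795703],
       [  0.        , 371.64829954, 243.99401088],
       [  0.        ,   0.        ,   1.        ]]), 'hand_eye': array([[ 7.73136811e-04,  9.60580833e-01,  2.77999758e-01,
         7.02234505e+01],
       [ 9.99999659e-01, -8.22930853e-04,  6.24283145e-05,
        -2.10547760e-02],
       [ 2.88742020e-04,  2.77999615e-01, -9.60581142e-01,
        -1.66135880e+02],
       [ 0.00000000e+00,  0.00000000e+00,  0.00000000e+00,
         1.00000000e+00]])}
```

View pics/top0.png

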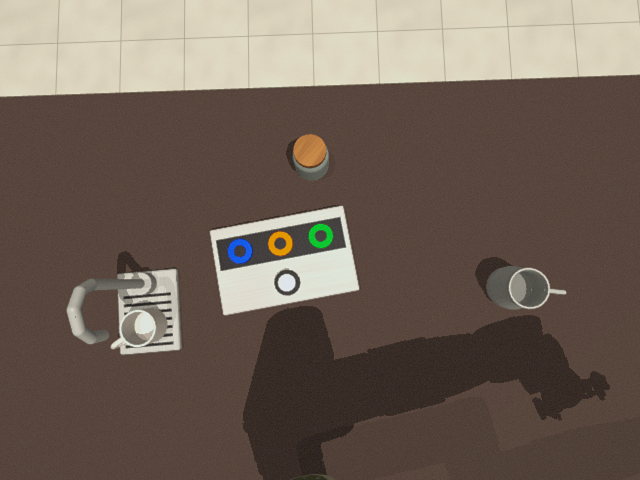

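View pics/side0.png

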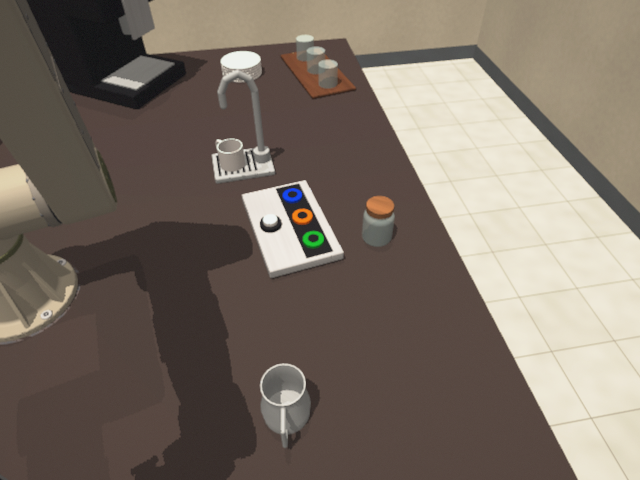

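The top view shows blue at (240,251), orange (280,243), green (321,236) and the white button at (287,282). The side view agrees: blue (292,194), orange (302,216), green (313,239), button (270,220).

```bash
cat > h.py <<'E'
import cv2,numpy as np
from rig import *
def cast(n,u,v,z):
    p=camera_params(n);K=p["K"];T=np.array(p["pose"])
    r=T[:3,:3]@np.array([(u-K[0,2])/K[0,0],-(v-K[1,2])/K[1,1],-1]);o=T[:3,3]
    return o+r*(z-o[2])/r[2]
def blob(hsv,lo,hi,box):
    m=cv2.inRange(hsv,lo,hi);k=np.zeros_like(m);x0,y0,x1,y1=box;k[y0:y1,x0:x1]=m[y0:y1,x0:x1]
    c=max(cv2.findContours(k,0,2)[0],key=cv2.contourArea);e=cv2.fitEllipse(c);return e
E
python3 - <<'E'
from h import *
C={"blue":((105,150,80),(130,255,255)),"orange":((5,150,120),(25,255,255)),"green":((50,150,80),(80,255,255)),"white":((0,0,150),(180,70,255))}
S={"top":{"blue":(222,235,258,268),"orange":(262,228,298,260),"green":(303,220,338,252),"white":(276,271,298,293)},
"side":{"blue":(278,182,306,206),"orange":(289,204,316,228),"green":(300,227,328,251),"white":(261,212,280,230)}}
for n in S:
    hsv=cv2.cvtColor(cv2.imread(f"pics/{n}0.png"),cv2.COLOR_BGR2HSV)
    for c,b in S[n].items():
        e=blob(hsv,*C[c],b);print(n,c,np.round(e[0],1),np.round(e[1],1),cast(n,*e[0],52 if c=="white" else 40).round(1))
E
```

```text
top blue [239.7 250.8] [24.3 24.5] [598.7 176.2  40. ]
top orange [280.  243.3] [24.2 24.4] [611.1  97.5  40. ]
top green [320.3 235.6] [24.  24.2] [623.8  19.   40. ]
top white [286.3 282.2] [16.7 17. ] [535.5  85.6  52. ]
side blue [292.  195.2] [14.8 19.7] [597.4 173.   40. ]
side orange [301.8 215.9] [15.6 20.3] [609.9  94.9  40. ]
side green [312.8 238.7] [16.9 21.2] [622.7  16.9  40. ]
side white [270. 211.] [17.7 28.6] [538.3 112.4  52. ]
```

Run:
```python
from h import *
a=0.155;R=np.pi*np.array([np.cos(a/2),np.sin(a/2),0])
p=get_ee_pos();env.servo_line([p[0],p[1],260]);env.gripper_to(0)
print(env.inverse_kinematics([535,84.5,160],R))
env.reach([535,84.5,160],R);env.servo_line([535,84.5,70],vel=100)
print(get_ee_pos(),get_eef_rot(),get_finger_gap(),get_ft_force())
im,_=get_image("side");cv2.imwrite("pics/s1.png",cv2.resize(im[120:300,180:420,::-1],None,fx=3,fy=3))
print(get_time())
```

```text
[ 8.40573410e-03  2.67410203e-01 -1.33883529e-01  1.16950260e+00
  4.44089210e-16  2.99499839e+00]
[535.56401726  84.5058307   70.60422985] [3.13209167e+00 2.43206613e-01 1.75648806e-03] 0.1376971568013434 [-0.19883757 -0.43653355  0.41412385]
4.9333
```

View pics/s1.png

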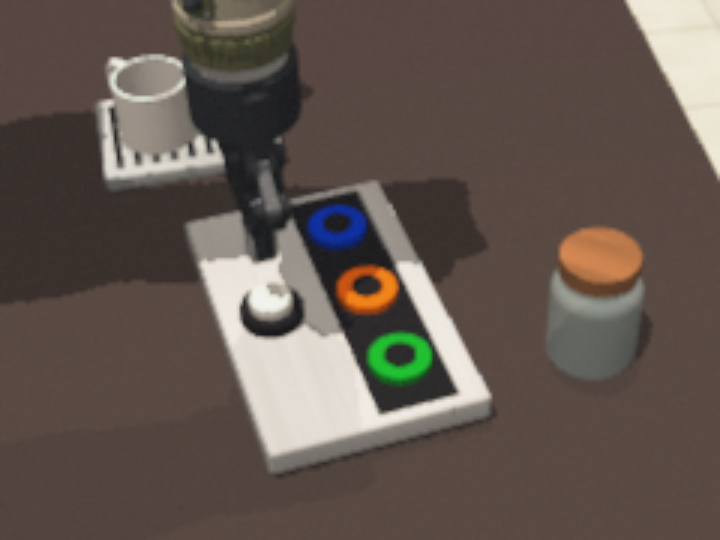

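The fingertip shows at about full-image (268,205) and the button top at (269,220), so I'll check that gap against projections.

Run:
```python
from h import *
p=camera_params("side");K=p["K"];T=np.array(p["pose"])
def proj(x):
    c=T[:3,:3].T@(np.array(x)-T[:3,3]);return K[0,2]-K[0,0]*c[0]/c[2],K[1,2]+K[1,1]*c[1]/c[2]
print("button",proj([535,84.5,52]),"tcp",proj(get_ee_pos()),cast("side",269.5,219.5,52))
T0=np.array(camera_params("top")["pose"]);print(get_ee_pos(),get_qpos(),get_finger_gap())
im,d=get_image("side");i2,d2=get_image("wrist")
cv2.imwrite("pics/s2.png",cv2.resize(im[180:250,230:330,::-1],None,fx=6,fy=6,interpolation=2));cv2.imwrite("pics/w2.png",i2[:,:,::-1])
```

```text
button (np.float64(269.8428290240353), np.float64(219.2505604198752)) tcp (np.float64(269.4451211457591), np.float64(213.13390526715577)) [534.14470414  83.81782183  52.        ]
[535.70620536  84.53238602  70.77152035] [ 8.41805614e-03  3.29830662e-01 -2.78710288e-01  9.60763381e-01
  6.12322393e-05  2.99498247e+00] 0.007231231319282118
```

View pics/s2.png

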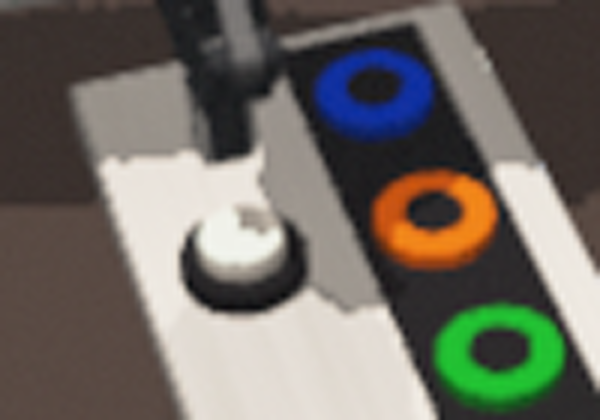

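View pics/w2.png

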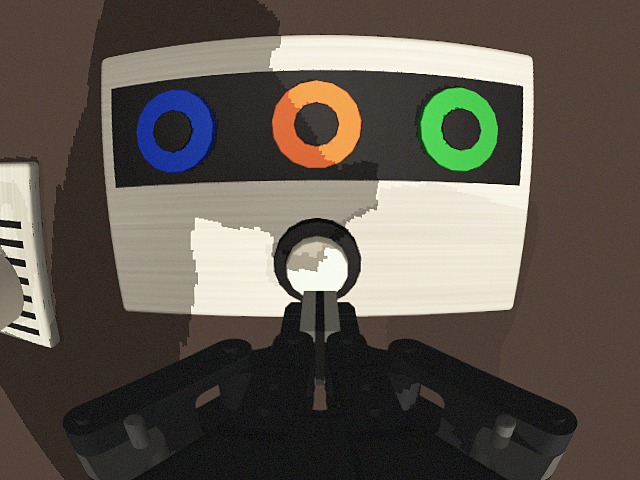

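The wrist view shows the fingers laterally centred (u≈319) on the button (318,268). In the side view the tip appears about 7 px higher than projected, so it may sit 10–18 mm higher than nominal. A force-stopped press will settle that.

Run:
```python
from h import *
f0=get_ft_force()
s=env.servo_line([535,84.5,24],vel=25,f_stop=10)
print(s,get_ee_pos(),get_ft_force()-f0);env.hold(0.2);print(get_ee_pos(),get_ft_force()-f0)
im,_=get_image("wrist");cv2.imwrite("pics/w3.png",im[150:350,200:440,::-1])
```

```text
False [535.00445078  84.51275005  24.19676469] [-1.7978186   1.12522969  3.38241887]
[535.00849008  84.5005281   24.08658269] [-2.00445611  0.54857192  2.8557489 ]
```

View pics/w3.png

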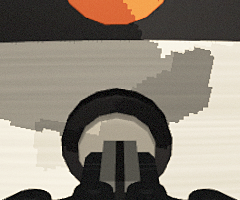

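Run:
```python
from h import *
f0=get_ft_force()
for z in range(23,14,-1):
    s=env.servo_line([535,84.5,z],vel=20,f_stop=12);env.hold(.1)
    print(z,s,get_ee_pos().round(2),get_ft_force().round(2))
    if s or get_ft_force()[2]>9: break
im,_=get_image("side");cv2.imwrite("pics/s4.png",cv2.resize(im[150:250,210:330,::-1],None,fx=5,fy=5,interpolation=2));print(get_time())
```

```text
23 False [534.98  84.51  23.01] [-2.25 -1.05  4.22]
22 False [534.99  84.51  22.24] [-2.9   0.11  6.85]
21 False [535.01  84.48  22.09] [-5.8  -1.15 14.05]
8.375
```

View pics/s4.png

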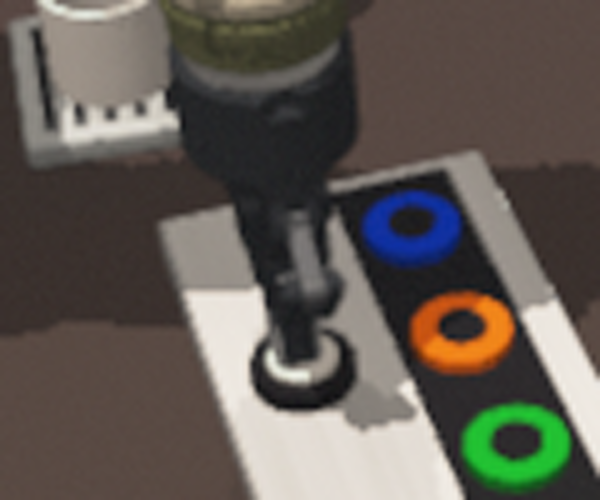

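The press bottomed out (14 N) at reported z=22 where the button's down height is 46. The real tips are therefore about 24 mm above the reported TCP. I'll release, measure with the wrist camera's depth from above, and use that for the hover height.

Run:
```python
from h import *
from scipy.spatial.transform import Rotation as Ro
env.servo_line([535,84.5,80],vel=80);env.hold(.2);print(get_ft_force())
env.servo_line([580,150,100],vel=120)
p,r=get_ee_pos(),get_eef_rot();im,d=get_image("wrist")
c=camera_params("wrist");K=c["K"];H=c["hand_eye"]
e=blob(cv2.cvtColor(im,cv2.COLOR_RGB2HSV),(105,150,50),(130,255,255),(0,0,640,300));u,v=e[0]
x,y=(u-K[0,2])/K[0,0],(v-K[1,2])/K[1,1];th=np.hypot(x,y);s=np.tan(th)/th
for dz,lab in((np.median(d[int(v)-5:int(v)+6,int(u)-5:int(u)+6]),"depth"),):
    pc=np.array([x*s,-y*s,-1])*dz;t=H[:3,:3]@pc+H[:3,3]
    print(e,dz,"tool",t.round(1),"world",(Ro.from_rotvec(r).apply(t)+p).round(1),p)
cv2.imwrite("pics/w5.png",im[:,:,::-1]);print(get_time())
```

```text
[-0.05571466 -0.38225661  0.59088006]
((281.728515625, 210.90281677246094), (73.98909759521484, 74.57942199707031), 104.85903930664062) 229.1753 tool [ 26.2 -23.4  59.7] world [601.7 176.9  39.9] [579.42813197 149.7984917   99.62943977]
10.35
```

The wrist depth puts blue at (602,177,40). That matches the fixed cameras, so the arm pose is right and the tips really are about 24 mm short. Hovering at reported z=42 puts the tips about 2.5 cm up, and the grasp point stays in the window on either reading.

Run:
```python
from h import *
b=[599.5,175.5]
env.servo_line(b+[100],vel=80);print(env.servo_line(b+[42],vel=60,f_stop=8))
env.hold(1.2);print(get_ee_pos(),get_ft_force());im,_=get_image("side")
cv2.imwrite("pics/s6.png",cv2.resize(im[130:250,220:360,::-1],None,fx=5,fy=5,interpolation=2));env.hold(1.4);print(get_time())
```

```text
Traceback (most recent call last):
rig.PlanningError: the arm cannot follow that straight line within its joint ranges
```

Run:
```python
from h import *
b=[599.5,175.5];a=.5;R=np.pi*np.array([np.cos(a/2),np.sin(a/2),0])
print(get_qpos().round(3),env.inverse_kinematics(b+[110],R))
env.reach(b+[110],R);print(get_qpos().round(3),get_ee_pos());print(env.servo_line(b+[42],vel=60,f_stop=8))
env.hold(1.2);print(get_ee_pos(),get_eef_rot(),get_ft_force());im,_=get_image("side")
cv2.imwrite("pics/s6.png",cv2.resize(im[130:250,220:360,::-1],None,fx=5,fy=5,interpolation=2));env.hold(1.4);print(get_time())
```

```text
[ 0.119  0.409 -0.083  1.079 -0.     3.106] [ 1.56364337e-01  4.50505945e-01  7.08015927e-03  1.12737054e+00
 -4.44089210e-16  2.79795699e+00]
[ 0.156  0.45   0.006  1.127 -0.     2.801] [599.08457371 175.00296061 109.76602867]
False
[599.49338979 175.52565372  42.01218027] [-3.04387798e+00 -7.77239972e-01 -2.09639845e-06] [-0.90756683 -0.3701986   0.26924968]
14.675
```

View pics/s6.png

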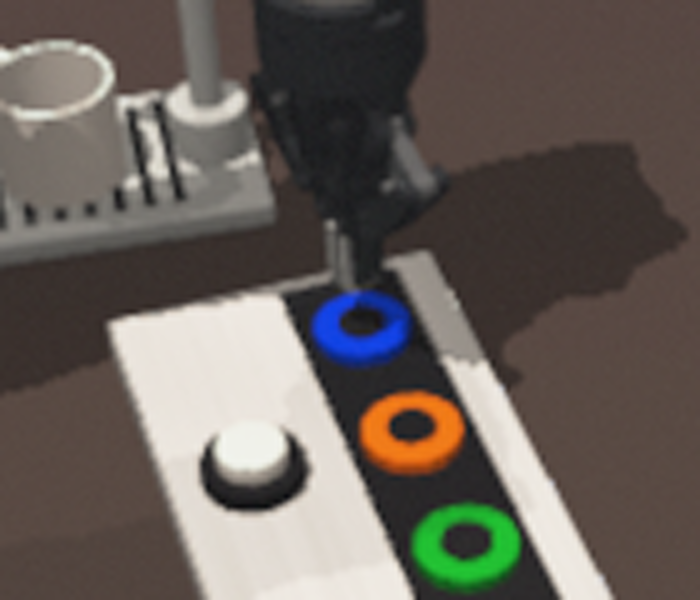

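The fingertips sit directly above the blue lens (362,325), about 2–2.5 cm up. The button is back up, and the hover has lasted over 2.6 s. Now I'll retreat.

Run:
```python
from h import *
env.hold(.5);env.servo_line([599.5,175.5,110],vel=100)
try: env.servo_line([560,120,270],vel=120)
except env.PlanningError: env.servo_line([520,110,250],vel=120)
env.hold(.5);print(get_ee_pos(),get_ft_force(),get_time());print(env.sign_off())
```

```text
[560.00055952 120.0312036  269.99594547] [-0.22198683 -0.59183364 -0.66223482] 18.1083
the job is handed in; nothing more can be done
None
```

I pressed the wake button fully down and it came back up, held the fingertips about 2–2.5 cm over the blue sensor for about 3 s without touching it, drew the hand more than 20 cm clear, and handed the job in at 18 s; the judge's result was not shown.

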